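Open the gouge chest by its concealed finger catch

TASK

Open the gouge chest on the carving bench: starting on the left or right end length of the rail along its front, run a fingertip along the top of the rail until you find the finger notch hidden in it, then press down the catch inside the notch so that the lid springs up, and take your hand away. Everything else on the bench stays where it is: nothing is to be picked up or pushed about.

Things in the scene. Friction and masses are not known exactly. Their poses are not given: they have to be found in the camera images.
- case: The gouge chest, a shut light-wood box, fixed, on two bearers 5 to 30 mm high: 240 mm front to back (its x, from the front rail, nearest the robot, to the hinges), 400 mm wide (y, to the left as the robot sees it), 100 mm high. Origin at the centre of its underside, on the bearers. The rail is the front of its top: x -120 to -80 mm, all of the width, flat top at z 100 mm, level with the lid.
- rail_mid (a point): Mid-length of the rail's front top edge (chest frame x -120, y 0, z 100 mm), not the notch. The notch, in the same wood, is centred anywhere from y -55 to +55 mm, new each time. It is 48 mm long along the rail, open above and in front, cut 34 mm back from the front edge, so a fingertip run 15 mm behind that edge drops in. The catch lies in it 12 mm below the rail's top.
- rail_left: Left end length of the rail, solid wood without notch, 120 mm long (chest y from +80 to +200 mm), 40 mm deep, 30 mm high; origin at the centre of its top face.
- rail_right: Right end length of the rail, solid wood without notch, 120 mm long (chest y from -200 to -80 mm), 40 mm deep, 30 mm high; origin at the centre of its top face.
- catch (a joint): The catch: a wooden paddle, 45 x 32 mm, the bottom of the notch, hinged along the rear, 36 mm behind the rail's front edge. Value in rad: 0 at rest, 0.32 fully down; at about 0.2 it lets the lid go. 15 mm behind the front edge that is 4 mm of press, the full travel 7 mm; the spring there takes 2 N at first, 7 N at the stop. It springs back when released.
- lid (a joint): The lid, hinged along the chest's back, 187 mm front to back, 398 mm wide. Value in rad: 0 shut, level with the rail; 0.40 sprung open (front edge 73 mm up), where a spring stay keeps it. It rises by itself in about 1 s once the catch is pressed and gives way to anything above it.
- gouge: A loose gouge lying on the bench beside the chest, 255 mm long, 27 mm thick; origin below the brass ferrule on the bench, x along the blade. To be left alone.
- mallet: A loose round carver's mallet of dark wood standing on its head beside the chest, 90 mm across, 238 mm high; origin at the centre of its foot. To be left alone.
- model: A loose reddish horse-head model on a wooden block beside the chest, block 120 x 90 mm, 135 mm high in all; origin at the centre of its underside. To be left alone.
- stone: A loose grey sharpening stone in a dark wooden holder beside the chest, 90 x 220 x 32 mm; origin at the centre of its underside. To be left alone.

How it is judged:
On the way, in this order (a step that is already met when the one before it is completed fails the run):
1. a fingertip touches an end length of the rail while the lid is shut ((contact force between the fingers and rail_left above 0.5 N or contact force between the fingers and rail_right above 0.5 N) and value of joint lid below 0.03 rad), for 0.05 s.
2. the catch in the notch is pressed down (value of joint catch above 0.17 rad), for 0.05 s.
At the end, for the whole second after the job is handed in: The lid stands sprung open (more than 0.33 rad) and at rest, the catch has sprung back (less than 0.05 rad), and gouge, mallet, model and stone are within 20 mm of where they were (value of joint lid above 0.33 rad and velocity of joint lid below 0.05 rad/s and value of joint catch below 0.05 rad and distance of each of gouge, mallet, model, stone from where it was at the start of the episode below 0.02 m); the robot touches nothing.
It fails at once if a bystander is moved, tipped or lifted by more than 20 mm (distance of any of gouge, mallet, model, stone from where it was at the start of the episode above 0.02 m).
It also fails if it takes over 58 s, if anything falls off the work surface, if the arm or the gripper's body presses on something with over 40 N, if the wrist force passes 120 N, or if a joint passes its speed limit or range.

ROBOT

A 7-joint arm with a two-finger parallel gripper is mounted at the origin on the work surface. World frame = base frame: x ahead of the robot, y to its left, z up, the work surface at z = 0. Lengths are in m, angles in rad, forces in N, time in s.
With the tool pointing down it reaches from about 0.425 to 0.875 m from the base axis. Payload 8.4 kg.
Tool frame: the origin (TCP) lies midway between the tips of the shut fingers; the grasp point (between the pads) lies 19 mm behind it; z points along the fingers, y is the line along which they close (so a half turn about z gives the same grasp; the last joint's range is limited). The gripper opens to 85 mm and grips with 20 to 120 N. Pads are 22 mm wide; open, the fingers measure 114 mm over their backs; the gripper's body (76 mm by 85 mm) begins 54 mm behind the grasp point. The pads swing forward as they close: fully open they stand 13 mm farther back than shut.
Start: joints at [1.024, 0.333, 0.04, 1.465, -0.013, 1.343, -0.059], TCP at [0.281, -0.586, 0.231] pointing down, gripper open.
Joint ranges: [-2.58, 2.58], [-0.38, 2.09], [-1.3, 1.39], [0.25, 2.4], [-1.5, 4.64], [0.08, 2.09], [-2.65, 2.65]. Speed limits (rad/s): [2.22, 2.22, 2.79, 2.79, 3.14, 3.14, 3.14].

INTERFACE

Orientations are given as a unit quaternion [x, y, z, w].
In Python, from plant import read_state, capture, camera_params, finish_job, find_in gives the robot as it stands.
- The arm moves only by the tool step_arm, never from a script. Its argument "steps" is a list of rows, each a list of 3 entries, a list of its own where there are three numbers: the shift along the tool's x, y, z in cm, then the turn, a rotation vector about the tool's x, y, z in degrees, then the finger opening in cm, from 0 to 8.54. A call has 1 to 10 rows; each row shifts and turns the commanded pose from where the row before left it, along the tool's axes as they then stand; what a row does not reach is not made up. A row lasts 1/10 s, in which the tool goes at most 50 mm and 8.59 degrees, less where a joint would pass 70% of its speed; a pose out of reach is approached as far as the arm can. A call with a gripper value outside its range is refused whole. The fingers move at their own pace and stop on an object; the grip force is fixed at half the most. Time passes only in rows, so rows that do not move let the fingers close. It gives the time, the measured TCP pose, the force, the opening and the grip force at its end, in the units of the state.
- read_state(): the state, without advancing time (a new reading comes with each control period).
- capture(name): name is "scene" or "top" or "wrist"; returns the picture (420x560x3 uint8, red, green, blue); there is no depth.
- camera_params(name): a dict with "intrinsics" (3x3 intrinsics, pixels), "dist_coeffs" ([k1, k2, p1, p2, k3] as OpenCV has them; the pictures are not rectified), "R" (3x3) and "t" (3): a world point X has camera coordinates R X + t; the wrist camera has in their place "tool_from_camera" (4x4, takes a point from camera to tool coordinates, whose origin is the TCP and whose axes are the flange's). Camera axes: x right, y down, z forward; pixel columns grow to the right and rows downward; lengths in m; the calibration is good to about 2 mm. A picture is of the moment at which its call begins: read the wrist's pose just before it. camera_params takes no time and is no camera call.
- finish_job(): hands the job in; it is judged then, once.
Trained networks look in the newest picture that a camera, given by its name, has taken for a name from the list of things; names that differ only in an ending like _2 or _b are one class to them, and where a whole thing is asked for, a point or a joint stands for the part that bears it (a point fixed in the world has none). Each returns a list of dicts, best first, with "conf" (0 to 1); they miss things now and then, are a little off and sometimes report something else, mostly with a low value. They report only what shows in the picture. A call takes as long as a camera call.
- find_in(camera, target): "centre" ([column, row] in pixels, amid what is visible of it).
The state is a dict: "clock": time; "q": joint angles; "qd": joint speeds; "joint_torque": joint torques, N m; "position": TCP position; "tcp_rot": TCP orientation; "force": force on the tool from outside, world axes, zero at the start; "moment": the same for the moment, N m; "opening": finger opening in m; "finger_force": force on a finger pad.
Only numpy, scipy, OpenCV 4.12 (cv2) and the standard library are available. Lean on these libraries where they do the work, as an engineer would, in place of code of your own. Each camera call takes 0.05 s, during which the arm holds its last target. There are 200 camera calls.

## Working session

There is one attempt and no reset: what is moved stays moved. The work goes in short steps, Python scripts to look and compute and a tool call to move; the robot and the scene stay as the last step left them, time stands still between calls to the robot, and variables do not carry over. Pictures are saved under pics/ and viewed, at most 10 in all, crops included, and the job is handed in when it is done.

Besides the shell and the picture viewer there is one more tool, called after "Request:" as name(argument=value, ...) on one line, values as JSON. step_arm: Moves the arm, as the interface text tells. Its arguments: {"type":"object","properties":{"steps":{"type":"array"}},"required":["steps"]}

```bash
mkdir -p pics; python3 - <<'E'
from plant import *
import cv2,numpy as np
s=read_state();print({k:np.round(s[k],3).tolist() for k in ('clock','position','tcp_rot','force','opening')})
for c in ('scene','top'):
    im=capture(c);cv2.imwrite(f'pics/{c}0.png',im[:,:,::-1])
    for n in ('case','rail_mid','rail_left','rail_right','lid','gouge','mallet','model','stone'):
        try:
            print(c,n,[(np.round(d['centre'],1).tolist(),round(d['conf'],2)) for d in find_in(c,n)[:2]])
        except Exception as e: print(c,n,e)
E
```

```text
{'clock': 0.0, 'position': [0.281, -0.586, 0.23], 'tcp_rot': [0.975, 0.222, -0.0, -0.001], 'force': [-0.061, 0.264, 0.507], 'opening': 0.085}
scene case [([316.8, 211.2], 0.74)]
scene rail_mid [([317.1, 211.2], 0.76), ([326.4, 154.4], 0.27)]
scene rail_left [([324.3, 154.5], 0.87)]
scene rail_right [([248.7, 195.8], 0.72), ([116.1, 301.8], 0.47)]
scene lid [([315.5, 207.9], 0.63), ([316.6, 195.1], 0.56)]
scene gouge [([172.6, 276.3], 0.98)]
scene mallet [([248.1, 197.4], 0.71), ([406.4, 152.1], 0.63)]
scene model [([113.7, 301.2], 0.7), ([408.1, 153.7], 0.63)]
scene stone [([364.1, 147.6], 0.87)]
top case [([246.1, 208.4], 0.96)]
top rail_mid [([244.4, 206.0], 0.59)]
top rail_left [([198.1, 247.7], 0.91)]
top rail_right [([296.5, 238.2], 0.56)]
top lid [([245.0, 203.7], 0.69)]
top gouge [([369.1, 245.4], 0.61)]
top mallet [([132.5, 208.8], 0.72)]
top model [([413.5, 238.4], 0.97)]
top stone [([140.0, 270.6], 0.69)]
```

View pics/top0.png

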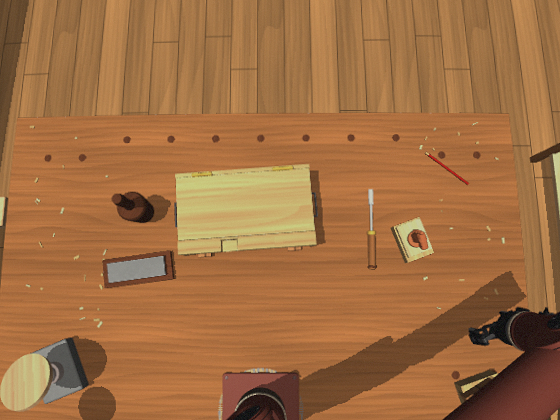

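View pics/scene0.png

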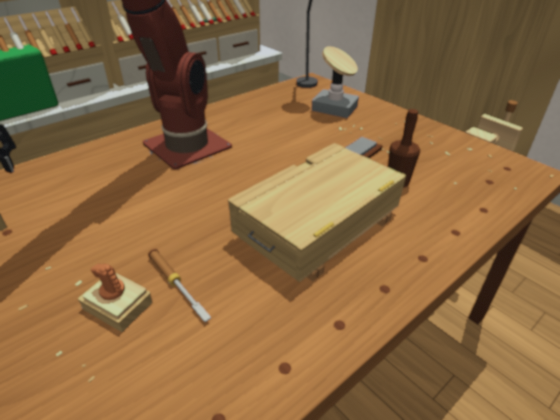

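The top picture shows the chest with its rail at the bottom edge (about (178,253) to (316,244)) and a notch-like mark near (230,245). The stone is close to the left end and the right end is free, with the gouge about 55 px away. I'll zoom in on the chest.

```bash
python3 - <<'E'
import cv2
im=cv2.imread('pics/top0.png')[155:265,165:325]
cv2.imwrite('pics/topz.png',cv2.resize(im,None,fx=5,fy=5,interpolation=cv2.INTER_CUBIC))
from plant import *
p=camera_params('top');print(p)
E
```

```text
{'intrinsics': array([[418.01846041,   0.        , 271.25989281],
       [  0.        , 418.01846041, 208.87772592],
       [  0.        ,   0.        ,   1.        ]]), 'dist_coeffs': array([-0.06771388,  0.        ,  0.        ,  0.        ,  0.        ]), 'R': array([[-0.00474854, -0.9999283 , -0.0109928 ],
       [-0.9862898 ,  0.00649655, -0.16489461],
       [ 0.1649542 ,  0.01005907, -0.98624993]]), 't': array([-0.03414288,  0.61224872,  1.24363575])}
```

View pics/topz.png

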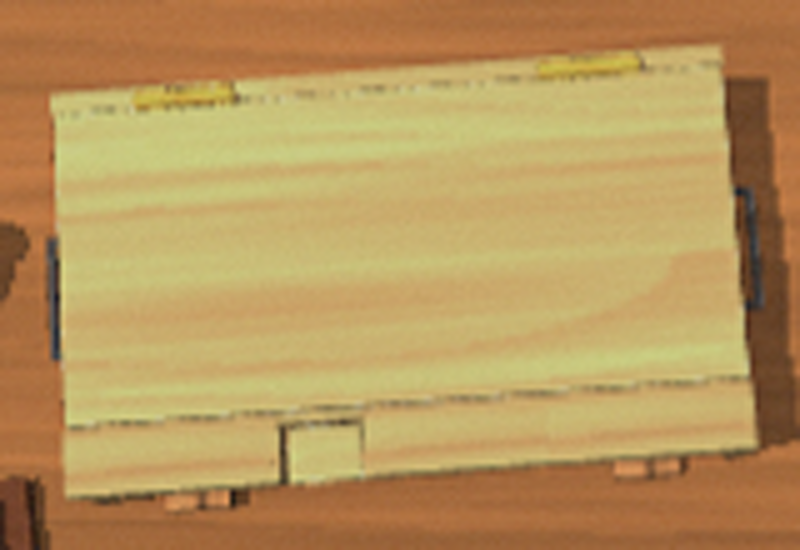

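The crop shows the chest's top corners at (52,95), (722,47), (755,452) and (66,496). The notch is visible at columns 283–362, left of the middle. Next I fit the chest pose.

```bash
cat > h.py <<'E'
import numpy as np,cv2
from plant import *
from scipy.spatial.transform import Rotation as Ro
from scipy.optimize import least_squares
def proj(X,c='top'):
    p=camera_params(c);return cv2.projectPoints(np.atleast_2d(X).astype(float),cv2.Rodrigues(p['R'])[0],p['t'],p['intrinsics'],p['dist_coeffs'])[0][:,0]
def world(v,P): # v: x,y,yaw,z of chest origin
    P=np.atleast_2d(P);c,s=np.cos(v[2]),np.sin(v[2])
    return np.c_[v[0]+c*P[:,0]-s*P[:,1],v[1]+s*P[:,0]+c*P[:,1],v[3]+P[:,2]]
E
python3 - <<'E'
from h import *
px=np.array([(52,95),(722,47),(755,452),(66,496)])/5+[165,155]
C=np.array([[.12,.2,.1],[.12,-.2,.1],[-.12,-.2,.1],[-.12,.2,.1]])
f=lambda v:(np.r_[(proj(world(v,C))-px).ravel(),(v[3]-.0175)*40])
r=least_squares(f,[.65,0,0,.0175]);v=r.x;print(v.round(4),r.fun.round(2))
ys=np.arange(-.06,.061,.01);q=(proj(world(v,np.c_[0*ys-.118,ys,0*ys+.1]))-[165,155])*5
print(np.interp(-322,-q[::-1,0][::-1],ys),q[:,0].round())
np.save('v.npy',v)
for y in (.14,.1,.03,-.1,-.13):print(y,world(v,[-.105,y,.1]).round(4))
E
```

```text
[0.6008 0.0399 0.0622 0.0211] [ 0.19 -0.14 -0.1   0.27  0.12 -0.3  -0.2   0.17  0.14]
0.05055647120214887 [513. 496. 479. 461. 444. 427. 409. 392. 375. 358. 340. 323. 306.]
0.14 [[0.4873 0.1731 0.1211]]
0.1 [[0.4898 0.1332 0.1211]]
0.03 [[0.4942 0.0633 0.1211]]
-0.1 [[ 0.5023 -0.0665  0.1211]]
-0.13 [[ 0.5041 -0.0964  0.1211]]
```

The fit is good to about 0.3 px: chest yaw is 3.6°, the rail top is at z≈0.121, and the notch is at chest y≈+50 mm. I'll start on the left end length, with the fingers shut and closing along the rail, and travel over at a safe height.

Request:
step_arm(steps=[[[0, 0, 0], [0, 0, 7.4], 0], [[0, 0, 0], [0, 0, 7.3], 0], [[0, 0, 0], [0, 0, 7.3], 0], [[3, -3.5, 0], [0, 0, 0], 0], [[3, -3.5, 0], [0, 0, 0], 0], [[3, -3.5, 0], [0, 0, 0], 0], [[3, -3.5, 0], [0, 0, 0], 0], [[2, -4, 0], [0, 0, 0], 0], [[2, -4, 0], [0, 0, 0], 0], [[2, -4, 0], [0, 0, 0], 0]])

```text
clock: 2.0
position: [0.445, -0.3132, 0.2315]
tcp_rot: [0.999, 0.032, 0.0, 0.0]
force: [1.0, -1.0, 0.1]
opening: -0.0001
finger_force: 0.0
```

Request:
step_arm(steps=[[[1, -4, 0], [0, 0, 0], 0], [[1, -4, 0], [0, 0, 0], 0], [[1, -4, 0], [0, 0, 0], 0], [[1, -4, 0], [0, 0, 0], 0], [[1, -4, 0], [0, 0, 0], 0], [[0, -4, 0], [0, 0, 0], 0], [[0, -4, 0], [0, 0, 0], 0], [[0, -4, 0], [0, 0, 0], 0], [[0, 0, 0], [0, 0, 0], 0], [[0, 0, 0], [0, 0, 0], 0]])

```text
clock: 3.0
position: [0.4739, 0.0083, 0.2315]
tcp_rot: [0.999, 0.033, 0.0, 0.0]
force: [-0.6, -1.3, 0.7]
opening: 0.0002
finger_force: 0.0
```

```bash
cat > w.py <<'E'
from h import *
import sys
v=np.load('v.npy');s=read_state();R=Ro.from_quat(s['tcp_rot']).as_matrix();p=np.array(s['position'])
print('clock',s['clock'],'F',np.round(s['force'],2),'op',s['opening'])
d=p-world(v,[0,0,0])[0];c,n=np.cos(v[2]),np.sin(v[2])
print('chest frame mm',(1000*np.array([c*d[0]+n*d[1],-n*d[0]+c*d[1],d[2]])).round(1))
if len(sys.argv)>1:print('tool shift cm',(100*R.T@(world(v,[float(a)/1000 for a in sys.argv[1:4]])[0]-p)).round(2))
e=Ro.from_matrix(R.T@Ro.from_euler('z',v[2]).as_matrix()@np.diag([1,-1,-1.])).as_rotvec(degrees=True);print('turn',e.round(2))
E
python3 w.py -105 112 125
```

```text
clock 3.0 F [-0.64 -1.34  0.69] op 0.00021294556908353586
chest frame mm [-128.6  -23.7  210.4]
tool shift cm [  2.41 -13.56   8.54]
turn [ 0.02 -0.02  0.22]
```

Request:
step_arm(steps=[[[0.8, -3.4, 0], [0, 0, 0.2], 0], [[0.8, -3.4, 0], [0, 0, 0], 0], [[0.8, -3.4, 0], [0, 0, 0], 0], [[0, -3.4, 0], [0, 0, 0], 0], [[0, 0, 2], [0, 0, 0], 0], [[0, 0, 2], [0, 0, 0], 0], [[0, 0, 0], [0, 0, 0], 0]])

```text
clock: 3.7
position: [0.4887, 0.143, 0.1889]
tcp_rot: [1.0, 0.029, -0.002, 0.001]
force: [-0.8, -1.0, 0.5]
opening: -0.0002
finger_force: 0.0
```

```bash
python3 w.py -105 112 105; python3 - <<'E'
from h import *
s=read_state();im=capture('wrist');v=np.load('v.npy')
p=camera_params('wrist');T=np.eye(4);T[:3,:3]=Ro.from_quat(s['tcp_rot']).as_matrix();T[:3,3]=s['position']
M=np.linalg.inv(T@np.array(p['tool_from_camera']))
P=world(v,[[-.12,.2,.1],[-.12,-.2,.1],[-.08,0,.1],[-.12,.0265,.1],[-.12,.0745,.1],[-.086,.0265,.1],[-.086,.0745,.1],[-.08,.2,.1]])
q=cv2.projectPoints(P,cv2.Rodrigues(M[:3,:3])[0],M[:3,3],p['intrinsics'],p['dist_coeffs'])[0][:,0]
print(q.round())
b=im[:,:,::-1].copy()
for i,a in enumerate(q):
    if abs(a).max()<2000: cv2.circle(b,(int(a[0]),int(a[1])),3,(255,0,255),1)
cv2.imwrite('pics/w1.png',b)
E
```

```text
clock 3.7 F [-0.82 -0.96  0.46] op -0.00023980904813751758
chest frame mm [-105.6  109.9  167.8]
tool shift cm [ 0.08 -0.22  6.28]
turn [ 0.05  0.25 -0.21]
[[160. 240.]
 [660. 237.]
 [426. 189.]
 [384. 239.]
 [322. 239.]
 [390. 197.]
 [325. 197.]
 [153. 190.]]
```

View pics/w1.png

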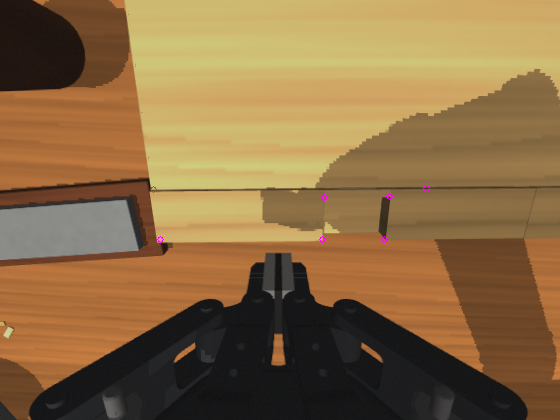

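The wrist view agrees with the fit: the markers lie on the rail edges and on the notch's side wall at (384,239)/(390,197). The fingertip is above the left end length and clear of the stone, so I descend.

Request:
step_arm(steps=[[[0.1, 0, 2.5], [0, 0, 0], 0], [[0, 0, 2.5], [0, 0, 0], 0], [[0, 0, 0.8], [0, 0, 0], 0], [[0, 0, 0.3], [0, 0, 0], 0], [[0, 0, 0.2], [0, 0, 0], 0], [[0, 0, 0], [0, 0, 0], 0]])

```text
clock: 4.35
position: [0.4913, 0.1449, 0.1293]
tcp_rot: [1.0, 0.03, 0.001, -0.0]
force: [0.3, -0.7, -0.5]
opening: 0.0
finger_force: 0.0
```

Request:
step_arm(steps=[[[0, 0, 0.3], [0, 0, 0], 0], [[0, 0, 0.2], [0, 0, 0], 0], [[0, 0, 0.1], [0, 0, 0], 0], [[0, 0, 0.1], [0, 0, 0], 0]])

```text
clock: 4.75
position: [0.4913, 0.1451, 0.1248]
tcp_rot: [1.0, 0.03, 0.001, 0.0]
force: [-16.9, -6.2, 43.7]
opening: -0.0004
finger_force: 21.9
```

Contact: the rail top is at z≈0.125. I ease the force off.

Request:
step_arm(steps=[[[0, 0, -0.15], [0, 0, 0], 0], [[0, 0, 0], [0, 0, 0], 0]])

```text
clock: 4.95
position: [0.4912, 0.145, 0.125]
tcp_rot: [1.0, 0.03, 0.001, 0.0]
force: [-7.3, -2.8, 18.1]
opening: 0.0002
finger_force: 9.3
```

Request:
step_arm(steps=[[[0, 0.5, -0.07], [0, 0, 0], 0], [[0, 0.6, 0], [0, 0, 0], 0], [[0, 0.6, 0], [0, 0, 0], 0], [[0, 0.6, 0], [0, 0, 0], 0], [[0, 0.6, 0], [0, 0, 0], 0]])

```text
clock: 5.45
position: [0.4935, 0.1176, 0.125]
tcp_rot: [1.0, 0.031, 0.002, -0.001]
force: [-0.2, 5.4, 5.8]
opening: -0.0001
finger_force: 3.6
```

Request:
step_arm(steps=[[[0, 0.6, 0], [0, 0, 0], 0], [[0, 0.6, 0], [0, 0, 0], 0], [[0, 0.6, 0], [0, 0, 0], 0]])

```text
clock: 5.75
position: [0.4937, 0.0979, 0.1239]
tcp_rot: [1.0, 0.03, 0.0, -0.0]
force: [-0.1, -0.3, 0.2]
opening: 0.0001
finger_force: 0.0
```

Request:
step_arm(steps=[[[0, 0.5, 0], [0, 0, 0], 0], [[0, 0.5, 0], [0, 0, 0], 0], [[0, 0, 0], [0, 0, 0], 0]])

```text
clock: 6.05
position: [0.4939, 0.0869, 0.1233]
tcp_rot: [1.0, 0.03, -0.0, 0.0]
force: [-0.2, -0.7, -0.6]
opening: -0.0001
finger_force: 0.0
```

```bash
python3 w.py -105 50 90
```

```text
clock 6.05 F [-0.19 -0.66 -0.65] op -8.745445002772466e-05
chest frame mm [-103.8   53.6  102.2]
tool shift cm [-0.12  0.36  1.22]
turn [ 0.03  0.03 -0.18]
```

The force vanished at the notch, as predicted. I centre over it and go down onto the catch.

Request:
step_arm(steps=[[[-0.1, 0.3, 0], [0, 0, 0], 0], [[0, 0, 0.5], [0, 0, 0], 0], [[0, 0, 0.3], [0, 0, 0], 0], [[0, 0, 0.2], [0, 0, 0], 0], [[0, 0, 0.2], [0, 0, 0], 0], [[0, 0, 0], [0, 0, 0], 0]])

```text
clock: 6.65
position: [0.4921, 0.085, 0.1113]
tcp_rot: [1.0, 0.03, -0.001, 0.0]
force: [-5.3, -1.1, 5.9]
opening: 0.0003
finger_force: 3.4
```

Request:
step_arm(steps=[[[0, 0, 0.2], [0, 0, 0], 0], [[0, 0, 0.1], [0, 0, 0], 0], [[0, 0, 0.05], [0, 0, 0], 0], [[0, 0, 0], [0, 0, 0], 0]])

```text
clock: 7.05
position: [0.4909, 0.0849, 0.1078]
tcp_rot: [1.0, 0.03, -0.002, 0.0]
force: [-12.9, -0.8, 13.1]
opening: 0.0003
finger_force: 7.8
```

```bash
python3 w.py; python3 - <<'E'
from h import *
cv2.imwrite('pics/s2.png',cv2.resize(capture('scene')[100:300,180:460,::-1],None,fx=2.5,fy=2.5))
E
```

```text
clock 7.05 F [-12.92  -0.76  13.1 ] op 0.0002642768250364955
chest frame mm [-106.9   51.8   86.7]
turn [ 0.05  0.28 -0.08]
```

View pics/s2.png

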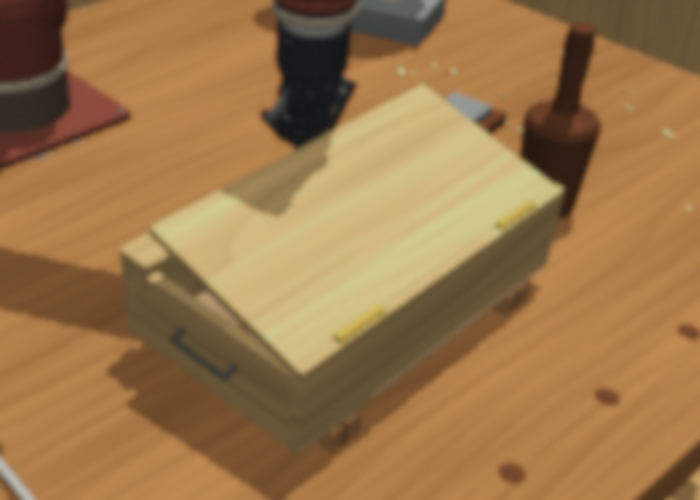

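The picture shows the lid risen, with its front edge by the gripper at about (310,130). I withdraw through the open front of the notch, then up.

Request:
step_arm(steps=[[[-0.5, 0, -0.5], [0, 0, 0], 0], [[-1.5, 0, -1], [0, 0, 0], 0], [[-2, 0, -1], [0, 0, 0], 0], [[-2, 0, -2], [0, 0, 0], 0], [[-1, 0, -3], [0, 0, 0], 0], [[0, 0, -3], [0, 0, 0], 0], [[0, 0, -4], [0, 0, 0], 0], [[0, 0, -4], [0, 0, 0], 0], [[0, 0, 0], [0, 0, 0], 0], [[0, 0, 0], [0, 0, 0], 0]])

```text
clock: 8.1
position: [0.4237, 0.0809, 0.2935]
tcp_rot: [1.0, 0.03, 0.001, 0.0]
force: [-0.7, -0.5, -1.2]
opening: -0.0
finger_force: 0.0
```

Request:
step_arm(steps=[[[0, 0, 0], [0, 0, 0], 0], [[0, 0, 0], [0, 0, 0], 0], [[0, 0, 0], [0, 0, 0], 0], [[0, 0, 0], [0, 0, 0], 0], [[0, 0, 0], [0, 0, 0], 0], [[0, 0, 0], [0, 0, 0], 0], [[0, 0, 0], [0, 0, 0], 0], [[0, 0, 0], [0, 0, 0], 0]])

```text
clock: 8.9
position: [0.4233, 0.0807, 0.293]
tcp_rot: [1.0, 0.03, -0.0, -0.0]
force: [0.3, 0.1, -0.7]
opening: 0.0
finger_force: 0.0
```

```bash
python3 w.py; python3 - <<'E'
from h import *
cv2.imwrite('pics/s3.png',cv2.resize(capture('scene')[100:300,180:460,::-1],None,fx=2.5,fy=2.5))
E
```

```text
clock 8.9 F [ 0.25  0.13 -0.74] op 4.724538959786802e-05
chest frame mm [-174.6   51.8  271.9]
turn [-0.    0.   -0.11]
```

View pics/s3.png

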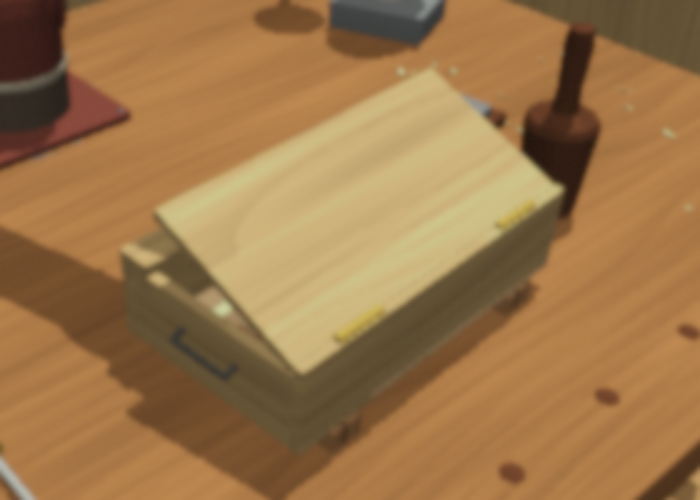

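The lid now stands higher, with front corners at about (157,210) and (433,70), and the hand is clear. Before handing in, I check the lid angle by projection.

```bash
python3 - <<'E'
from h import *
v=np.load('v.npy');v[3]=.025
for a in (.3,.35,.4):
    P=[[.107-.187*np.cos(a),y,.1+.187*np.sin(a)] for y in(-.199,.199)]
    print(a,((proj(world(v,P),'scene')-[180,100])*2.5).round())
E
```

```text
0.3 [[146. 220.]
 [422.  79.]]
0.35 [[147. 213.]
 [425.  73.]]
0.4 [[149. 207.]
 [429.  67.]]
```

Request:
step_arm(steps=[[[0, 0, 0], [0, 0, 0], 0], [[0, 0, 0], [0, 0, 0], 0], [[0, 0, 0], [0, 0, 0], 0], [[0, 0, 0], [0, 0, 0], 0], [[0, 0, 0], [0, 0, 0], 0], [[0, 0, 0], [0, 0, 0], 0], [[0, 0, 0], [0, 0, 0], 0], [[0, 0, 0], [0, 0, 0], 0], [[0, 0, 0], [0, 0, 0], 0], [[0, 0, 0], [0, 0, 0], 0]])

```text
clock: 9.95
position: [0.4233, 0.0807, 0.293]
tcp_rot: [1.0, 0.03, -0.0, -0.0]
force: [0.1, -0.9, -0.3]
opening: -0.0002
finger_force: 0.0
```

```bash
python3 -c "
from plant import *
print(finish_job())"
```

```text
the job is handed in; nothing more can be done
None
```

I ran the fingertip along the rail from its left end, found the notch about 50 mm left of centre and pressed the catch; the lid sprang open to about 0.4 rad by the camera, the hand is clear, and the job was handed in at about 10 s (no verdict was returned).

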